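Fetch a notched sample plate from its case and present it label up

ROBOT

A 6-joint arm with a two-finger parallel gripper is mounted at the origin on the work surface. World frame = base frame: x ahead of the robot, y to its left, z up, the work surface at z = 0. Lengths are in m, angles in degrees, forces in N, time in s.
With the tool pointing down it reaches from about 0.3 to 0.75 m from the base axis. Payload 8.5 kg.
Tool frame: the origin (TCP) lies on the centre line of the jaws, within the pads' length; the fingertips stand 17 mm ahead of it and the grasp point (between the pads) lies 2 mm behind it; z points along the fingers, y is the line along which they close (so a half turn about z gives the same grasp; the last joint's range is limited). The gripper opens to 85 mm and grips with 20 to 120 N. Pads are 22 mm wide; open, the fingers measure 114 mm over their backs; the gripper's body (76 mm by 85 mm) begins 54 mm behind the grasp point. The pads swing forward as they close: fully open they stand 13 mm farther back than shut.
Start: joints at [53.211, 21.807, 74.336, -0, 83.858, -12.336], TCP at [0.228, 0.501, 0.248] pointing down, gripper open.
Joint ranges: [-178.18, 178.18], [-50.72, 133.34], [12.68, 142.11], [-81.47, 261.47], [9.98, 163.14], [-165.26, 165.26]. Speed limits (degrees/s): [136.94, 136.94, 180, 180, 180, 180].

INTERFACE

Orientations are given as a 3x3 rotation matrix whose columns are the frame's x, y, z axes.
In Python, from rig import env gives the robot as it stands.
- The arm moves only by the shell command python3 -m handwheel 'ROWS' [OPENING] [FORCE]. ROWS is JSON, a list that holds one entry, the list of rows, each a list of 4 numbers: the shift along the tool's x, y, z in m, then the turn about the tool's z in rad. In form: [[[x, y, z, roll], ...]]. A call has 1 to 5 rows; each row shifts and turns the commanded pose from where the row before left it, along the tool's axes as they then stand; what a row does not reach is not made up. A row lasts 1/12 s, in which the tool goes at most 41.7 mm and 7.16 degrees, less where a joint would pass 70% of its speed; a pose out of reach is approached as far as the arm can. A call is refused whole if a number of a shift passes 0.0417 or a number of a turn 0.125, either way. A call with a gripper value outside its range is refused whole. OPENING is the opening in per cent of the stroke, from 0 (shut) to 100 (fully open), set as the call begins (- or left out, the last holds). The fingers move at their own pace and stop on an object; FORCE is the grip in N (left out, the last holds). Time passes only in rows, so rows that do not move let the fingers close. It gives the time, the measured TCP pose, the force and the opening at its end, in the units of the state.
- env.observe(): the state, without advancing time (a new reading comes with each control period).
- env.get_image(name): name is "scene" or "top" or "wrist"; returns (picture, depth): 480x640x3 uint8, red, green, blue; 480x640 float32, m along the optical axis (not along the pixel's ray), 0 where there is no reading.
- env.camera_params(name): a dict with "K" (3x3 intrinsics, pixels), "D" ([k1, k2, p1, p2, k3] as OpenCV has them; the pictures are not rectified), "rvec" (rotation vector, rad) and "tvec" (3), from world to camera coordinates, as OpenCV has them. Camera axes: x right, y down, z forward; pixel columns grow to the right and rows downward; lengths in m; the calibration is good to about 2 mm. A picture is of the moment at which its call begins: read the wrist's pose just before it. camera_params takes no time and is no camera call; for the wrist camera it gives the pose at the moment of the call.
- env.close_job(): hands the job in, once; it reports no verdict.
The state is a dict: "time_s": time; "q": joint angles; "qvel": joint speeds; "joint_efforts": joint torques, N m; "position": TCP position; "tool_rot": TCP orientation; "ft_force": force on the tool from outside, world axes, zero at the start; "wrist_torque": the same for the moment, N m; "grip_width": finger opening in m.
Only numpy, scipy, OpenCV 4.12 (cv2) and the standard library are available. Lean on these libraries where they do the work, as an engineer would, in place of code of your own. Each camera call takes 0.05 s, during which the arm holds its last target. There are 200 camera calls.

TASK

Lift the lid of the black case open until it rests back on its stop. Then take the small metal sample plate out of the wooden block, pinching it clear of its frosted end, which is the end with the small notch in its top corner (seen from the label side, the notch is at the top right). Finish while holding it still over the middle of the green cutting mat, at least 15 cm up, label face turned upward and leaning back 45 degrees or flatter; leave the lid open and the other things undisturbed.

Things in the scene. Friction and masses are not known exactly. Their poses are not given: they have to be found in the camera images.
- case: Black plastic open-topped case, fixed to the table, outer size 170 (x) x 180 (y) x 65 mm high, walls and floor 5 mm. Origin: centre of its underside. Its x axis points from the front wall to the hinged far wall, z up. Its lid (170 x 180 x 6 mm) covers it at the start.
- lid (a joint): Lid angle in rad: 0 shut, grows as the lid opens upward and away about the far (+x) rim of the case; stop at 1.9 rad (leaning back past vertical). The lid (150 g) swings freely: it falls shut if let go before vertical and falls back on its stop if let go beyond vertical (1.6 or more).
- lid_hinge (a point): Point on the hinge line at the middle of the case's far rim, 85 mm along case +x and 65.5 mm above the table. Hinge line is along the case's y axis. The point's axes turn with the lid; at lid angle 0 they are those of the case.
- lid_bar (a point): Middle of the lid's round steel pull bar, 10 mm diameter, 100 mm long along the case's y axis, carried by two thin rods at its ends (90 mm free between them) out in front of the lid: bar axis 203 mm from the hinge line and 33 mm in front of the case's front wall, 68 mm above the table when shut. The fingers may straddle the bar from above, and it turns in the grip.
- block: Light wooden slotted block fixed inside the case on its floor, 98 (x) x 44 (y) x 18 mm high, turned at any angle. Origin: centre of its underside, 5 mm above the table; its top is 23 mm above the table. A slot 9.6 mm wide, 82 mm long and 14 mm deep runs along its x axis; the plate stands in it.
- plate: Loose aluminium sample plate, 80 (x) x 8 (y) x 50 (z) mm, about 90 g, on its long edge in the block's slot, either way round: upper 36 mm stick out, top 59 mm above the table. Origin: middle of its lower edge face. +y: out of the label face (pale patch and two engraved lines). +z: to the notched edge, up at the start. Frosted end: x -40 to -14 mm; the rest is the clear part.
- plate_center (a point): Centre of the plate, 25 mm along plate +z from its origin; axes as plate.
- notch (a point): Middle of the notch cut out of the upper corner of the plate's frosted end: 14 mm long, 12 mm deep (plate x -40 to -26, z 38 to 50 mm), right through the thickness. Axes as plate.
- mat: Green cutting mat fixed on the table, 160 (x) x 220 (y) x 3 mm. Origin: centre of its underside, on the table.
- loupe: Bystander: black loupe standing on the table, 34 mm diameter, 42 mm high. Origin: centre of its underside. Leave alone.
- sander: Bystander: cork sanding block, 90 x 50 x 28 mm high. Origin: centre of its underside. Leave alone.
- water: Bystander: clear water bottle, 64 mm diameter, 200 mm high. Origin: centre of its underside. Leave alone.

How it is judged:
By the outcome, as a careful person would: the job done as asked, in the order asked, and still so for the second after the job is handed in, while the arm keeps its last pose, push and grip.
It also fails if it takes over 58 s, if anything falls off the work surface, if the arm or the gripper's body presses on something with over 40 N, if the wrist force passes 120 N, or if a joint passes its speed limit or range.

## Working session

There is one attempt and no reset: what is moved stays moved. The work goes in short steps, Python scripts to look and compute and a shell command to move; the robot and the scene stay as the last step left them, time stands still between calls to the robot, and variables do not carry over. Pictures are saved under pics/ and viewed, on a budget of 10 in all, crops included, one or two more only if the job needs it, and the job is handed in when it is done.

```bash
ls; mkdir -p pics
cat > h.py <<'E'
import numpy as np, cv2, sys
from rig import env
def cam(n):
    p=env.camera_params(n); K=np.array(p["K"],float);D=np.array(p["D"],float)
    R=cv2.Rodrigues(np.array(p["rvec"],float))[0];t=np.array(p["tvec"],float).ravel()
    return K,D,R,t
def ray(c,uv):
    K,D,R,t=c
    n=cv2.undistortPoints(np.array(uv,float).reshape(-1,1,2),K,D).reshape(-1,2)
    d=np.c_[n,np.ones(len(n))]@R
    return -R.T@t,d
def onz(c,uv,z):
    o,d=ray(c,uv); return o+d*((z-o[2])/d[:,2])[:,None]
def proj(c,P):
    K,D,R,t=c
    return cv2.projectPoints(np.array(P,float).reshape(-1,1,3),cv2.Rodrigues(R)[0],t,K,D)[0].reshape(-1,2)
def snap(n,f):
    c=cam(n); im,d=env.get_image(n); cv2.imwrite(f"pics/{f}.png",im[:,:,::-1]); np.save(f"pics/{f}.npy",d); return c,im,d
E
python3 - <<'E'
from h import *
import pickle
a=snap("top","top0");b=snap("scene","scene0")
pickle.dump((a[0],b[0]),open("cams.pkl","wb"))
for c in (a[0],b[0]): print((-c[2].T@c[3]).round(3), c[2][2].round(2))
s=env.observe();print(s)
E
```

```text
pics
[0.508 0.059 1.044] [ 0.11 -0.04 -0.99]
[ 0.98  -0.571  0.897] [-0.36  0.56 -0.74]
{'time_s': 0.1, 'q': array([ 5.32105263e+01,  2.18391095e+01,  7.43772915e+01,  1.56745879e-03,
        8.38597238e+01, -1.23341922e+01]), 'qvel': array([-0.02693625, -0.12622299, -0.09877601, -0.05993674, -0.13177869,
       -0.0602095 ]), 'joint_efforts': array([ 4.49401370e-03, -4.49222445e+01, -2.31656009e+01, -1.36161507e-04,
        3.66891618e-03, -2.31998638e-05]), 'position': array([0.22753241, 0.50047703, 0.24777332]), 'tool_rot': array([[-9.10283310e-01,  4.13985057e-01, -8.17467500e-04],
       [ 4.13985748e-01,  9.10282760e-01, -1.04773101e-03],
       [ 3.10381591e-04, -1.29215194e-03, -9.99999117e-01]]), 'ft_force': array([-0.12088772, -0.41342054,  0.0502096 ]), 'wrist_torque': array([ 0.0476368 , -0.00063494,  0.01143282]), 'grip_width': 0.08541694173970725}
```

View pics/top0.png

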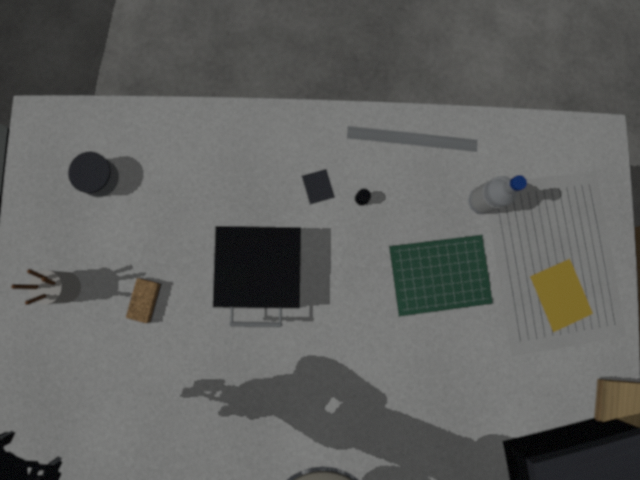

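View pics/scene0.png

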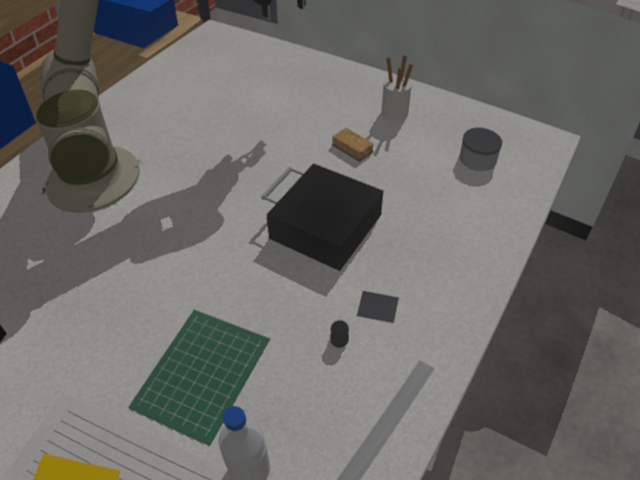

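The top view has world x up and world y to the left. The black lid spans about (214..300, 227..307), with the bar at about (232..282, 323). The mat is around (441,275), the bottle at (498,195), the loupe at (363,197) and the sander at (143,300). Next I'll work out the lid and mat geometry.

```bash
cat > m.py <<'E'
from h import *
import pickle
ct,cs=pickle.load(open("cams.pkl","rb"))
im=cv2.imread("pics/top0.png")
m=(im.max(2)<32).astype(np.uint8); m[:, :180]=0; m[:,335:]=0; m[:215]=0; m[320:]=0
m=cv2.morphologyEx(m,cv2.MORPH_OPEN,np.ones((5,5)))
c=max(cv2.findContours(m,0,2)[0],key=cv2.contourArea)
P=onz(ct,c.reshape(-1,2),0.071)[:,:2].astype(np.float32)
print("lid",cv2.minAreaRect(P))
g=im.astype(int); m=((g[:,:,1]-g[:,:,2]>15)&(g[:,:,1]-g[:,:,0]>3)).astype(np.uint8)
m=cv2.morphologyEx(m,cv2.MORPH_CLOSE,np.ones((7,7)))
c=max(cv2.findContours(m,0,2)[0],key=cv2.contourArea)
print("mat",cv2.minAreaRect(onz(ct,c.reshape(-1,2),0.003)[:,:2].astype(np.float32)))
print("bar ends",onz(ct,[[232,324],[282,324]],0.068).round(4))
d=np.load("pics/top0.npy"); print(d[300:332:2,257].round(3), im[300:332:2,257,1])
print("loupe,water,sander",onz(ct,[[363,197],[518,183],[143,300]],0.04).round(3))
E
python3 m.py
```

```text
lid ((0.5506815314292908, 0.14563104510307312), (0.16319015622138977, 0.17423996329307556), 0.2325899451971054)
mat ((0.5423483848571777, -0.26239508390426636), (0.15614467859268188, 0.21674416959285736), 7.978512287139893)
bar ends [[0.4315 0.194  0.068 ]
 [0.4332 0.0912 0.068 ]]
[0.956 0.96  0.959 0.955 0.957 1.028 1.024 1.024 1.027 1.026 1.023 0.953
 0.951 1.023 0.    1.021] [ 15  16  17  24  88 121 123 123 123 122 116  91  90  98 117 122]
loupe,water,sander [[ 0.709 -0.079  0.04 ]
 [ 0.751 -0.434  0.04 ]
 [ 0.476  0.389  0.04 ]]
```

```bash
python3 -m handwheel '[[[0,0,0.010,0.125],[0,0,0.010,0.125],[0,0,0.010,0.125],[0,0,0.010,0.125],[0,0,0.010,0.125]]]' 30 40
python3 -m handwheel '[[[0,0,0.010,0.125],[0,0,0.010,0.125],[0,0,0.010,0.125],[0,0,0.010,0.125],[0,0,0.010,0.018]]]'
python3 -m handwheel '[[[-0.0357,0.0205,0,0],[-0.0357,0.0205,0,0],[-0.0357,0.0205,0,0],[-0.0357,0.0205,0,0],[-0.0357,0.0205,0,0]]]'
python3 -m handwheel '[[[-0.0357,0.0205,0,0],[-0.0357,0.0205,0,0],[-0.0357,0.0205,0,0],[-0.0357,0.0205,0,0],[-0.0357,0.0205,0,0]]]'
python3 - <<'E'
from h import *
c,im,d=snap("wrist","w1")
s=env.observe(); print(s["position"].round(4),s["tool_rot"].round(3).tolist(),s["time_s"],s["q"].round(1))
print("expected bar ends px",proj(c,[[.4325,.193,.068],[.4325,.093,.068]]).round(0))
t=[0.0123+0.1*i for i in range(20)]
P=np.array([[.636-.203*np.cos(a),.0655+.203*np.sin(a)] for a in t]);print(np.diff(P,axis=0).round(4).tolist(),P[-1])
E
```

```text
time_s: 0.52
position: [0.2276, 0.5005, 0.1975]
tool_rot: [[-0.491, 0.871, -0.0], [0.871, 0.491, -0.001], [-0.0, -0.001, -1.0]]
ft_force: [0.1, 0.3, -0.2]
grip_width: 0.0261
time_s: 0.93
position: [0.2276, 0.5005, 0.1475]
tool_rot: [[0.004, 1.0, -0.0], [1.0, -0.004, -0.0], [-0.0, -0.0, -1.0]]
ft_force: [-0.9, 0.2, 0.3]
grip_width: 0.0253
time_s: 1.35
position: [0.3307, 0.3206, 0.1481]
tool_rot: [[-0.005, 1.0, -0.0], [1.0, 0.005, -0.0], [-0.0, -0.0, -1.0]]
ft_force: [1.6, 0.5, 0.4]
grip_width: 0.0258
time_s: 1.77
position: [0.4336, 0.1419, 0.1482]
tool_rot: [[-0.004, 1.0, -0.0], [1.0, 0.004, 0.0], [0.0, -0.0, -1.0]]
ft_force: [-0.0, 0.1, 0.9]
grip_width: 0.0258
[0.4377 0.1367 0.1483] [[0.0, 1.0, 0.003], [1.0, -0.0, -0.002], [-0.002, 0.003, -1.0]] 1.8167 [ 2.6 19.  97.6 -0.1 63.3  2.6]
expected bar ends px [[321. 175.]
 [321. 325.]]
[[0.0013, 0.0203], [0.0033, 0.02], [0.0053, 0.0196], [0.0072, 0.019], [0.0091, 0.0182], [0.0108, 0.0172], [0.0125, 0.016], [0.014, 0.0147], [0.0154, 0.0132], [0.0166, 0.0116], [0.0177, 0.0099], [0.0186, 0.0081], [0.0193, 0.0062], [0.0199, 0.0042], [0.0202, 0.0022], [0.0203, 0.0002], [0.0202, -0.0019], [0.0199, -0.0039], [0.0194, -0.0058]] [0.70398557 0.25677719]
```

View pics/w1.png

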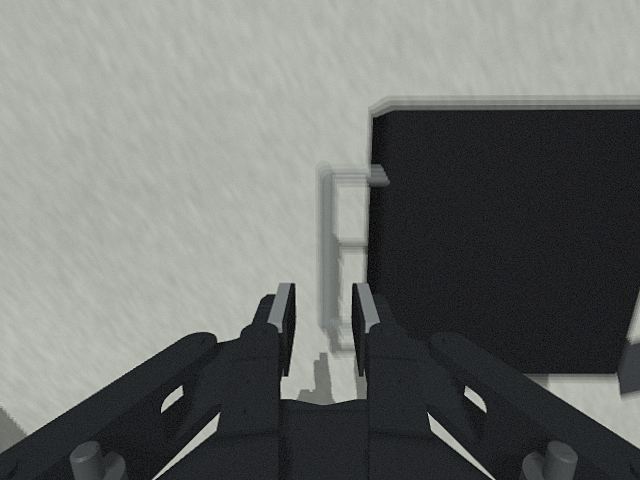

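The wrist view has the bar at about column 321–334 and rows 165–350, between the finger centre planes at about 321. So I can descend here.

```bash
python3 -m handwheel '[[[0,0,0.02,0],[0,0,0.02,0],[0,0,0.02,0],[0,0,0.015,0],[0,0,0.007,0]]]'
python3 -m handwheel '[[[0,0,0,0],[0,0,0,0],[0,0,0,0]]]' 15 40
python3 -m handwheel '[[[0,0,0,0],[0,0,0,0],[0,0,0,0],[0,0,0,0]]]' 0 40
```

```text
time_s: 2.23
position: [0.4322, 0.1438, 0.0645]
tool_rot: [[-0.004, 1.0, -0.003], [1.0, 0.004, -0.0], [-0.0, -0.003, -1.0]]
ft_force: [0.4, -1.0, 0.0]
grip_width: 0.0259
time_s: 2.48
position: [0.4335, 0.144, 0.0671]
tool_rot: [[-0.002, 1.0, 0.002], [1.0, 0.002, 0.0], [0.0, 0.002, -1.0]]
ft_force: [0.7, -0.3, -0.1]
grip_width: 0.0129
time_s: 2.82
position: [0.4336, 0.144, 0.0671]
tool_rot: [[-0.001, 1.0, 0.002], [1.0, 0.001, 0.0], [0.0, 0.002, -1.0]]
ft_force: [0.4, 1.1, 7.9]
grip_width: 0.0084
```

```bash
python3 -m handwheel '[[[0,0.0013,-0.0203,0],[0,0.0033,-0.02,0],[0,0.0053,-0.0196,0],[0,0.0072,-0.019,0]]]'
python3 -m handwheel '[[[0,0,0,0]]]'
```

```text
time_s: 3.15
position: [0.4506, 0.144, 0.1463]
tool_rot: [[-0.001, 1.0, 0.001], [1.0, 0.001, 0.0], [0.0, 0.001, -1.0]]
ft_force: [7.8, 2.5, -5.8]
grip_width: 0.0087
time_s: 3.23
position: [0.4514, 0.144, 0.148]
tool_rot: [[-0.001, 1.0, 0.004], [1.0, 0.001, 0.0], [0.0, 0.004, -1.0]]
ft_force: [-0.2, 0.9, -2.0]
grip_width: 0.0082
```

```bash
python3 -m handwheel '[[[0,0.0091,-0.0182,0],[0,0.0108,-0.0172,0],[0,0.0125,-0.016,0],[0,0.014,-0.0147,0],[0,0.0154,-0.0132,0]]]'
python3 -m handwheel '[[[0,0.0166,-0.0116,0],[0,0.0177,-0.0099,0],[0,0.0186,-0.0081,0],[0,0.0193,-0.0062,0],[0,0.0199,-0.0042,0]]]'
python3 -m handwheel '[[[0,0.0202,-0.0022,0],[0,0.0203,-0.0002,0],[0,0.0202,0.0019,0],[0,0.0199,0.0039,0],[0,0,0,0]]]'
python3 - <<'E'
from h import *
import pickle
c,im,d=snap("top","top1"); s=env.observe(); print(s["position"],s["ft_force"],s["grip_width"])
E
```

```text
time_s: 3.65
position: [0.5098, 0.1442, 0.2252]
tool_rot: [[-0.002, 1.0, -0.006], [1.0, 0.002, 0.0], [0.0, -0.006, -1.0]]
ft_force: [-10.7, 1.3, 8.5]
grip_width: 0.0085
time_s: 4.07
position: [0.6042, 0.1445, 0.2659]
tool_rot: [[-0.002, 1.0, 0.001], [1.0, 0.002, 0.001], [0.001, 0.001, -1.0]]
ft_force: [-2.2, 3.0, 6.9]
grip_width: 0.0085
time_s: 4.48
position: [0.6874, 0.1448, 0.2603]
tool_rot: [[-0.002, 1.0, 0.003], [1.0, 0.002, 0.002], [0.002, 0.003, -1.0]]
ft_force: [2.1, 3.5, 6.4]
grip_width: 0.0087
[0.68625278 0.14477422 0.26061946] [1.66705805 3.5362444  3.7680709 ] 0.008353539122034147
```

View pics/top1.png

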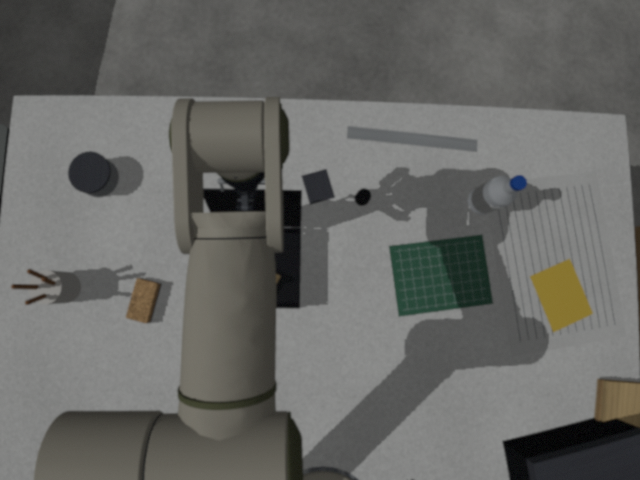

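The lid is swung up, with the arm over it and a light-coloured spot inside the case at about (278,280). I'll take it to its stop, release, rise and back off for a wrist look.

```bash
python3 -m handwheel '[[[0,0.015,0.004,0],[0,0,0,0]]]'
python3 -m handwheel '[[[0,0,0,0],[0,0.004,0,0],[0,0,0,0],[0,0,0,0]]]' 35 40
python3 -m handwheel '[[[0,0,-0.015,0],[0,0,-0.02,0],[0,0,-0.025,0],[0,0,-0.01,0]]]'
python3 -m handwheel '[[[-0.015,-0.035,0,0],[-0.015,-0.035,0,0],[-0.015,-0.035,0,0],[-0.015,-0.035,0,0],[-0.015,-0.035,0,0]]]'
python3 -m handwheel '[[[0,0,0,0],[0,0,0,0]]]'
python3 - <<'E'
from h import *
import pickle
c,im,d=snap("wrist","w2"); s=env.observe(); print(s["position"],s["ft_force"],s["time_s"],(-c[2].T@c[3]).round(3))
pickle.dump(c,open("w2.pkl","wb"))
E
```

```text
time_s: 4.7
position: [0.701, 0.1448, 0.256]
tool_rot: [[-0.002, 1.0, 0.001], [1.0, 0.002, 0.002], [0.002, 0.001, -1.0]]
ft_force: [1.9, 3.2, 2.6]
grip_width: 0.0084
time_s: 5.03
position: [0.7035, 0.1439, 0.2567]
tool_rot: [[-0.001, 1.0, -0.001], [1.0, 0.001, -0.0], [-0.0, -0.001, -1.0]]
ft_force: [0.7, 0.6, 0.5]
grip_width: 0.03
time_s: 5.37
position: [0.7036, 0.144, 0.3307]
tool_rot: [[-0.001, 1.0, 0.004], [1.0, 0.001, -0.0], [-0.0, 0.004, -1.0]]
ft_force: [0.9, 0.3, 0.2]
grip_width: 0.0301
time_s: 5.78
position: [0.5264, 0.0684, 0.327]
tool_rot: [[-0.001, 1.0, -0.0], [1.0, 0.001, -0.0], [-0.0, -0.0, -1.0]]
ft_force: [-0.6, -0.3, 1.4]
grip_width: 0.0302
time_s: 5.95
position: [0.5272, 0.0685, 0.328]
tool_rot: [[0.0, 1.0, 0.001], [1.0, -0.0, -0.0], [-0.0, 0.001, -1.0]]
ft_force: [0.7, 0.5, 0.0]
grip_width: 0.03
[0.52855556 0.0687381  0.32782653] [0.71989073 0.2662359  0.46768542] 6.0 [0.528 0.14  0.453]
```

View pics/w2.png

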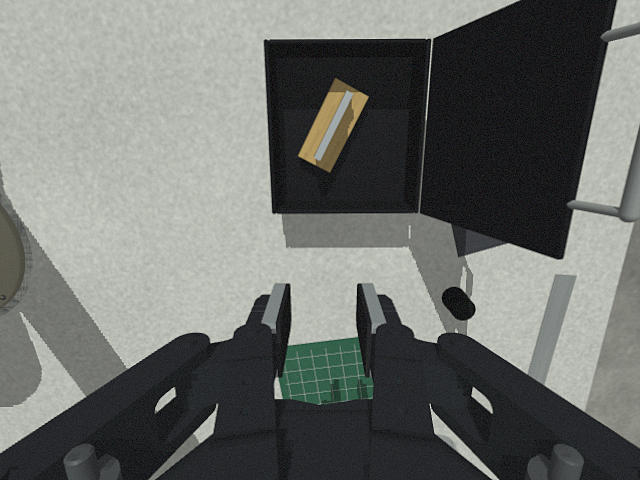

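The lid is resting open. Inside the case the block sits at about (333,125), with the plate's top edge running from (318,160) to (350,92). I'll zoom in to find the notch and the label side.

Run:
```python
from h import *
import pickle
c=pickle.load(open("w2.pkl","rb")); im=cv2.imread("pics/w2.png")
cr=cv2.resize(im[70:185,290:380],None,fx=6,fy=5,interpolation=cv2.INTER_CUBIC)
cv2.imwrite("pics/w2c.png",np.clip(cr*1.3,0,255))
h=cv2.cvtColor(im,cv2.COLOR_BGR2HSV)
m=((h[...,1]<60)&(h[...,2]>90)).astype(np.uint8); r=np.zeros_like(m); r[75:180,295:375]=1; m*=r
cc=max(cv2.findContours(m,0,2)[0],key=cv2.contourArea)
P=onz(c,cc.reshape(-1,2),.059)[:,:2].astype(np.float32); print("plate",cv2.minAreaRect(P),cv2.contourArea(cc))
m=((h[...,1]>70)&(h[...,2]>60)).astype(np.uint8)*r
m=cv2.morphologyEx(m|0,cv2.MORPH_CLOSE,np.ones((15,15)))
cc=max(cv2.findContours(m,0,2)[0],key=cv2.contourArea)
print("block",cv2.minAreaRect(onz(c,cc.reshape(-1,2),.023)[:,:2].astype(np.float32)))
g=((im.max(2)<45)).astype(np.uint8); 
print("case corners at rim", onz(c,[[267,40],[428,40],[274,212],[419,212]],.065).round(3))
```

```text
plate ((0.538145124912262, 0.15332123637199402), (0.07895689457654953, 0.008535576052963734), 62.703636169433594) 532.5
block ((0.5384642481803894, 0.15405315160751343), (0.09916013479232788, 0.04533256217837334), 62.75790023803711)
case corners at rim [[0.471 0.235 0.065]
 [0.634 0.235 0.065]
 [0.471 0.059 0.065]
 [0.639 0.059 0.065]][ WARN:0@0.314] global loadsave.cpp:1063 imwrite_ Unsupported depth image for selected encoder is fallbacked to CV_8U.
```

View pics/w2c.png

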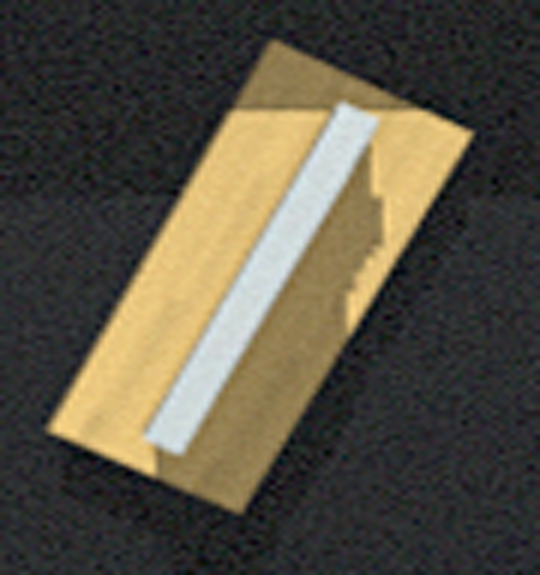

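The block and plate fits agree: centre (0.538, 0.153), long axis at 62.7°. The step in the plate's shadow puts the notch at the upper (+x,+y) end, so the label faces (0.89,-0.46). I'll confirm that with depth and approach the clear part.

```bash
python3 - <<'E'
from h import *
import pickle
c=pickle.load(open("w2.pkl","rb")); d=np.load("pics/w2.npy")
u=np.array([.459,.889])
for s in range(-36,37,6):
    p=proj(c,[*(np.array([.5381,.1533])+u*s/1000),.059])[0].round().astype(int); print(s,np.round(c[2].T[2]@np.array([0,0,1])*0+ .453-d[p[1]-1:p[1]+2,p[0]].mean(),4))
E
python3 -m handwheel '[[[0.0392,0.0036,0,0],[0.0392,0.0036,0,0],[0,0,0.03,0.119],[0,0,0.03,0.119],[0,0,0.03,0.119]]]' 35
python3 -m handwheel '[[[0,0,0.03,0.119],[0,0,0.036,0],[0,0,0.036,0],[0,0,0.036,0],[0,0,0,0]]]'
python3 -m handwheel '[[[0,0,0,0]]]'
```

```text
-36 0.0691
-30 0.0708
-24 0.0723
-18 0.0738
-12 0.0753
-6 0.0767
0 0.0782
6 0.0798
12 0.0806
18 0.0827
24 0.084
30 0.0744
36 0.0755
time_s: 6.42
position: [0.5369, 0.1487, 0.2357]
tool_rot: [[0.352, 0.936, 0.001], [0.936, -0.352, 0.0], [0.001, 0.001, -1.0]]
ft_force: [1.2, -0.6, -0.6]
grip_width: 0.0295
time_s: 6.83
position: [0.5338, 0.1476, 0.0927]
tool_rot: [[0.457, 0.889, -0.011], [0.889, -0.457, -0.001], [-0.006, -0.01, -1.0]]
ft_force: [-1.1, 0.3, -1.0]
grip_width: 0.0297
time_s: 6.92
position: [0.5363, 0.1477, 0.0982]
tool_rot: [[0.457, 0.889, -0.003], [0.889, -0.457, -0.0], [-0.001, -0.002, -1.0]]
ft_force: [0.1, -0.1, 1.4]
grip_width: 0.0296
```

The roughly 11 mm drop in depth at +30 and +36 mm confirms the notch is at the (+x,+y) end. Descending to pinch the clear part.

```bash
python3 -m handwheel '[[[0,0,0.015,0],[0,0,0.015,0],[0,0,0.012,0],[0,0,0.009,0],[0,0,0,0]]]'
python3 -m handwheel '[[[0,0,0,0],[0,0,0,0],[0,0,0,0],[0,0,0,0]]]' 12 40
python3 -m handwheel '[[[0,0,0,0],[0,0,0,0],[0,0,0,0],[0,0,0,0]]]' 0 40
```

```text
time_s: 7.33
position: [0.5366, 0.1475, 0.0485]
tool_rot: [[0.457, 0.889, 0.001], [0.889, -0.457, 0.0], [0.0, 0.001, -1.0]]
ft_force: [-1.1, -0.5, 0.3]
grip_width: 0.0303
time_s: 7.67
position: [0.5362, 0.1474, 0.0489]
tool_rot: [[0.457, 0.889, 0.001], [0.889, -0.457, 0.0], [0.001, 0.001, -1.0]]
ft_force: [-0.8, 0.4, 0.8]
grip_width: 0.0102
time_s: 8.0
position: [0.5358, 0.1476, 0.0488]
tool_rot: [[0.457, 0.889, 0.0], [0.889, -0.457, 0.0], [0.0, 0.0, -1.0]]
ft_force: [-1.9, 1.1, 5.6]
grip_width: 0.0073
```

```bash
python3 -m handwheel '[[[0,0,-0.006,0],[0,0,-0.008,0],[0,0,-0.012,0],[0,0,-0.02,0],[0,0,-0.03,0]]]'
python3 -m handwheel '[[[0,0,-0.03,0],[0,0,-0.03,0],[0,0,-0.02,0],[0,0,-0.014,0],[0,0,0,0]]]'
python3 - <<'E'
from h import *
import pickle
c,im,d=snap("wrist","w3"); pickle.dump(c,open("w3.pkl","wb")); s=env.observe(); print(s["position"],s["ft_force"],s["grip_width"])
E
```

```text
time_s: 8.42
position: [0.5349, 0.1472, 0.1238]
tool_rot: [[0.457, 0.889, -0.004], [0.889, -0.457, -0.0], [-0.002, -0.003, -1.0]]
ft_force: [0.3, -0.4, -1.0]
grip_width: 0.0073
time_s: 8.83
position: [0.5368, 0.1474, 0.2219]
tool_rot: [[0.457, 0.889, 0.007], [0.889, -0.457, 0.0], [0.003, 0.006, -1.0]]
ft_force: [0.2, 0.5, -1.4]
grip_width: 0.0071
[0.5361539  0.14730583 0.21958781] [-0.53048098  0.11999757 -1.41646256] 0.007505424955988038
```

View pics/w3.png

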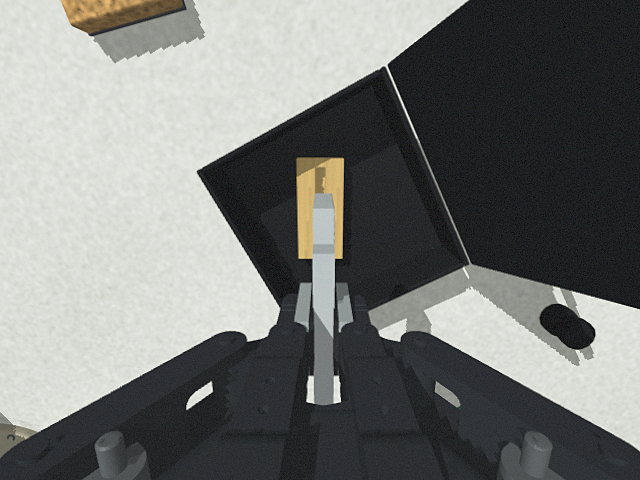

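The plate is held level, with the notch at about rows 195–250 and the pads behind it on the clear part. The tool can't tilt, so I'll stand the plate on the mat, tip it onto its back (label up) against the other finger, and regrip it across its 50 mm width.

```bash
python3 -m handwheel '[[[-0.015,0.009,0,0],[-0.0333,0.0199,0,0],[-0.0333,0.0199,0,0],[-0.0333,0.0199,0,0],[-0.0333,0.0199,0,0]]]'
python3 -m handwheel '[[[-0.0333,0.0199,0,0],[-0.0333,0.0199,0,0],[-0.0333,0.0199,0,0],[-0.0333,0.0199,0,0],[-0.0333,0.0199,0,0]]]'
python3 -m handwheel '[[[-0.0333,0.0199,0,0],[-0.018,0.011,0.02,0],[0,0,0.03,0],[0,0,0.03,0],[0,0,0.03,0]]]'
python3 -m handwheel '[[[0,0,0.025,0],[0,0,0.015,0],[0,0,0.008,0],[0,0,0,0],[0,0,0,0]]]'
```

```text
time_s: 9.3
position: [0.5461, -0.0265, 0.2168]
tool_rot: [[0.457, 0.889, -0.002], [0.889, -0.457, 0.001], [-0.001, -0.002, -1.0]]
ft_force: [0.3, -0.1, -1.3]
grip_width: 0.0075
time_s: 9.72
position: [0.5585, -0.2203, 0.2166]
tool_rot: [[0.458, 0.889, -0.002], [0.889, -0.458, 0.001], [0.0, -0.003, -1.0]]
ft_force: [1.4, 0.4, -1.3]
grip_width: 0.0073
time_s: 10.13
position: [0.5623, -0.2784, 0.1053]
tool_rot: [[0.458, 0.889, -0.002], [0.889, -0.458, 0.001], [0.0, -0.002, -1.0]]
ft_force: [0.1, 0.1, -1.1]
grip_width: 0.0075
time_s: 10.55
position: [0.5632, -0.2783, 0.0601]
tool_rot: [[0.457, 0.889, -0.0], [0.889, -0.457, 0.0], [0.0, -0.0, -1.0]]
ft_force: [0.1, -0.8, 0.3]
grip_width: 0.0073
```

```bash
python3 -m handwheel '[[[0,0,0.006,0],[0,0,0.004,0],[0,0,0.003,0],[0,0,0.002,0],[0,0,0,0]]]'
python3 -m handwheel '[[[0,0,0.001,0],[0,0,0.001,0],[0,0,0,0]]]'
```

```text
time_s: 10.97
position: [0.5631, -0.2782, 0.0448]
tool_rot: [[0.457, 0.889, -0.0], [0.889, -0.457, 0.0], [0.0, -0.0, -1.0]]
ft_force: [-0.3, -0.0, -0.9]
grip_width: 0.0076
time_s: 11.22
position: [0.5632, -0.2783, 0.0431]
tool_rot: [[0.457, 0.889, -0.0], [0.889, -0.457, 0.0], [0.0, -0.0, -1.0]]
ft_force: [0.2, -0.2, -1.9]
grip_width: 0.0073
```

```bash
python3 -m handwheel '[[[0,0,0.001,0],[0,0,0,0]]]'
python3 -m handwheel '[[[0,0,0.001,0],[0,0,0,0]]]'
python3 -m handwheel '[[[0,0,0.001,0],[0,0,0,0]]]'
```

```text
time_s: 11.38
position: [0.5633, -0.2784, 0.0429]
tool_rot: [[0.457, 0.889, 0.0], [0.889, -0.457, -0.0], [-0.0, 0.001, -1.0]]
ft_force: [-1.4, 0.1, 5.0]
grip_width: 0.0072
time_s: 11.55
position: [0.5633, -0.2784, 0.0428]
tool_rot: [[0.457, 0.889, 0.001], [0.889, -0.457, -0.001], [-0.0, 0.001, -1.0]]
ft_force: [-3.7, 1.7, 11.8]
grip_width: 0.0074
time_s: 11.72
position: [0.5634, -0.2784, 0.0428]
tool_rot: [[0.457, 0.889, 0.001], [0.889, -0.457, -0.001], [-0.001, 0.002, -1.0]]
ft_force: [-7.0, 3.7, 20.1]
grip_width: 0.0074
```

```bash
python3 -m handwheel '[[[0,0,-0.002,0],[0,0,0,0],[0,0,0,0]]]'
python3 -m handwheel '[[[0,0,0,0],[0,0,0,0],[0,0,0,0],[0,0,0,0]]]' 41 40
python3 -m handwheel '[[[0,0,-0.006,0],[0,0,-0.006,0],[0,-0.004,0,0],[0,-0.004,0,0],[0,-0.003,0,0]]]'
python3 -m handwheel '[[[0,-0.003,0,0],[0,-0.003,0,0],[0,-0.003,0,0],[0,-0.003,0,0],[0,-0.003,0,0]]]'
python3 -m handwheel '[[[0,0,0,0],[0,0,0,0]]]'
python3 - <<'E'
from h import *
c,im,d=snap("wrist","w4"); s=env.observe(); print(s["position"],s["ft_force"],s["grip_width"])
E
```

```text
time_s: 11.97
position: [0.5635, -0.2785, 0.0428]
tool_rot: [[0.457, 0.889, 0.001], [0.889, -0.457, -0.001], [-0.0, 0.001, -1.0]]
ft_force: [-1.3, 2.2, 7.2]
grip_width: 0.0072
time_s: 12.3
position: [0.5631, -0.2782, 0.0418]
tool_rot: [[0.457, 0.889, -0.0], [0.889, -0.457, 0.0], [0.0, -0.0, -1.0]]
ft_force: [0.0, -0.0, 0.0]
grip_width: 0.035
time_s: 12.72
position: [0.5529, -0.2729, 0.0542]
tool_rot: [[0.457, 0.889, -0.0], [0.889, -0.457, 0.0], [0.0, -0.0, -1.0]]
ft_force: [0.3, -0.4, -0.6]
grip_width: 0.0346
time_s: 13.13
position: [0.5398, -0.2662, 0.0541]
tool_rot: [[0.457, 0.889, -0.0], [0.889, -0.457, 0.0], [0.0, -0.0, -1.0]]
ft_force: [0.5, 0.2, 0.4]
grip_width: 0.035
time_s: 13.3
position: [0.54, -0.2664, 0.0542]
tool_rot: [[0.457, 0.889, 0.0], [0.889, -0.457, -0.0], [-0.0, 0.0, -1.0]]
ft_force: [0.5, -1.0, 0.0]
grip_width: 0.0354
[ 0.54012882 -0.26646271  0.05417993] [-0.07336504  0.92043082  0.30091772] 0.035031825526524285
```

View pics/w4.png

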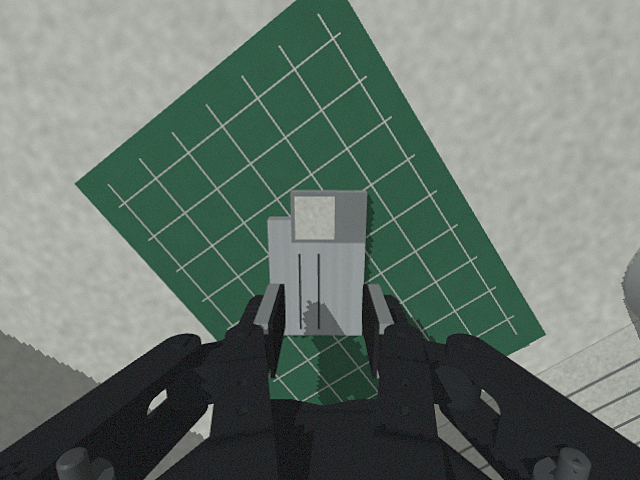

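The plate has tipped with the label up; the pale patch is at about (315,217) and the notch is at its upper left. I'll check its tilt from depth.

```bash
cat > tilt.py <<'E'
from h import *
import sys
def pts(c,d,uv):
    o,r=ray(c,uv); z=np.array([d[v,u] for u,v in uv]); return o+r*z[:,None]
if __name__=="__main__":
    c=cam("wrist"); d=np.load("pics/w4.npy")
    P=pts(c,d,[(277,230),(277,260),(300,225),(325,225),(300,260),(330,260),(355,220),(355,260),(400,250)])
    print(P.round(4))
    n=np.linalg.svd(P[:8]-P[:8].mean(0))[2][2]; print(n)
E
python3 tilt.py
```

```text
[[ 0.5318 -0.2315  0.0105]
 [ 0.5238 -0.2456  0.0106]
 [ 0.5436 -0.2344  0.0113]
 [ 0.5549 -0.2402  0.0113]
 [ 0.5347 -0.2509  0.0114]
 [ 0.5485 -0.2584  0.0105]
 [ 0.5695 -0.2447  0.0118]
 [ 0.5602 -0.2641  0.0114]
 [ 0.5838 -0.2731  0.003 ]]
[ 0.02311383  0.0054679  -0.99971789]
```

It's already flat (all points at z≈0.011). Now the offset for the regrip.

Run:
```python
from h import *
c=cam("wrist"); s=env.observe(); R=s["tool_rot"]
P=onz(c,[(269,250),(365,250),(330,190),(330,335),(364,335),(366,190)],.011)
print(((P-s["position"])@R*1000).round(1)); print(s["position"])
```

```text
[[ 16.7 -27.9  43.2]
 [ 16.7  21.9  43.2]
 [ 47.8   3.5  43.2]
 [-33.3   4.   43.2]
 [-33.3  23.   43.2]
 [ 47.8  21.3  43.2]]
[ 0.54012882 -0.26646271  0.05417993]
```

```bash
python3 -m handwheel '[[[0,-0.0015,0,0],[0,-0.0015,0,0],[0,0,0,0],[0,0,0,0],[0,0,0,0]]]' 74 40
python3 -m handwheel '[[[0,0,0.012,0],[0,0,0.01,0],[0,0,0.006,0],[0,0,0.003,0],[0,0,0,0]]]'
python3 -m handwheel '[[[0,0,0.002,0],[0,0,0,0]]]'
python3 -m handwheel '[[[0,0,0.001,0],[0,0,0,0]]]'
```

```text
time_s: 13.77
position: [0.5374, -0.265, 0.0542]
tool_rot: [[0.457, 0.889, 0.0], [0.889, -0.457, -0.0], [-0.0, 0.0, -1.0]]
ft_force: [-0.5, -0.6, -0.6]
grip_width: 0.0633
time_s: 14.18
position: [0.5371, -0.2648, 0.0223]
tool_rot: [[0.457, 0.889, -0.001], [0.889, -0.457, 0.001], [0.0, -0.002, -1.0]]
ft_force: [-0.5, -0.1, -0.5]
grip_width: 0.0632
time_s: 14.35
position: [0.5375, -0.2651, 0.0212]
tool_rot: [[0.457, 0.889, 0.0], [0.889, -0.457, -0.0], [-0.0, 0.0, -1.0]]
ft_force: [0.3, 1.1, -0.5]
grip_width: 0.0638
time_s: 14.52
position: [0.5375, -0.2651, 0.0203]
tool_rot: [[0.457, 0.889, 0.0], [0.889, -0.457, -0.0], [-0.0, 0.0, -1.0]]
ft_force: [0.9, -0.2, 0.8]
grip_width: 0.0633
```

```bash
for i in 1; do python3 -m handwheel '[[[0,0,0.002,0],[0,0,0,0]]]'; done
python3 -m handwheel '[[[0,0,0.002,0],[0,0,0,0]]]'
python3 -m handwheel '[[[0,0,0.0015,0],[0,0,0,0]]]'
```

```text
time_s: 14.68
position: [0.5373, -0.265, 0.0179]
tool_rot: [[0.457, 0.889, -0.0], [0.889, -0.457, 0.0], [0.0, -0.0, -1.0]]
ft_force: [-1.1, -0.5, 0.0]
grip_width: 0.0632
time_s: 14.85
position: [0.5373, -0.2649, 0.0158]
tool_rot: [[0.457, 0.889, -0.0], [0.889, -0.457, 0.0], [0.0, -0.0, -1.0]]
ft_force: [-0.2, -0.1, -1.1]
grip_width: 0.0632
time_s: 15.02
position: [0.5373, -0.265, 0.0144]
tool_rot: [[0.457, 0.889, -0.0], [0.889, -0.457, 0.0], [0.0, -0.0, -1.0]]
ft_force: [-0.3, -0.5, -0.3]
grip_width: 0.0635
```

```bash
python3 -m handwheel '[[[0,0,-0.0025,0],[0,0,0,0],[0,0,0,0]]]' 64
python3 -m handwheel '[[[0,0,0,0],[0,0,0,0],[0,0,0,0],[0,0,0,0]]]' 57 40
python3 -m handwheel '[[[0,0,0,0],[0,0,0,0],[0,0,0,0],[0,0,0,0]]]' 50 60
```

```text
time_s: 15.27
position: [0.5374, -0.2651, 0.0173]
tool_rot: [[0.457, 0.889, 0.0], [0.889, -0.457, -0.0], [-0.0, 0.0, -1.0]]
ft_force: [-0.1, -0.5, 0.3]
grip_width: 0.0548
time_s: 15.6
position: [0.5374, -0.265, 0.0174]
tool_rot: [[0.457, 0.889, 0.0], [0.889, -0.457, -0.0], [-0.0, 0.0, -1.0]]
ft_force: [-1.4, 0.9, 5.6]
grip_width: 0.0494
time_s: 15.93
position: [0.5374, -0.265, 0.0177]
tool_rot: [[0.457, 0.889, 0.0], [0.889, -0.457, -0.0], [-0.0, 0.0, -1.0]]
ft_force: [-1.4, 1.6, 7.5]
grip_width: 0.0482
```

```bash
python3 -m handwheel '[[[0,0,0,0],[0,0,0,0],[0,0,-0.004,0],[0,0,-0.006,0],[0,0,-0.01,0]]]' 40 70
python3 -m handwheel '[[[0,0,-0.02,0],[0,0,-0.025,0],[0,0,-0.03,0],[0,0,-0.03,0],[0,0,-0.03,0]]]'
python3 -m handwheel '[[[-0.0027,0.0033,-0.03,0],[0,0,-0.03,0],[0,0,-0.02,0],[0,0,-0.01,0],[0,0,0,0]]]'
python3 -m handwheel '[[[0,0,0,0],[0,0,0,0],[0,0,0,0]]]'
python3 - <<'E'
from h import *
c,im,d=snap("wrist","w5"); snap("scene","s5"); s=env.observe(); print(s["position"],s["ft_force"],s["grip_width"],s["time_s"])
a=cv2.imread("pics/w5.png");b=cv2.imread("pics/s5.png")
cv2.imwrite("pics/both.png",cv2.resize(np.hstack([a[100:400,160:480],b[100:400,100:480]]),None,fx=1.1,fy=1.1))
E
```

```text
time_s: 16.35
position: [0.537, -0.2647, 0.0368]
tool_rot: [[0.457, 0.889, -0.002], [0.889, -0.457, 0.001], [0.0, -0.002, -1.0]]
ft_force: [0.4, 0.2, -1.3]
grip_width: 0.0475
time_s: 16.77
position: [0.5372, -0.2648, 0.1743]
tool_rot: [[0.457, 0.889, 0.0], [0.889, -0.457, -0.0], [-0.0, 0.0, -1.0]]
ft_force: [0.8, 0.1, -0.5]
grip_width: 0.0478
time_s: 17.18
position: [0.5394, -0.2691, 0.2646]
tool_rot: [[0.457, 0.889, 0.003], [0.889, -0.457, -0.003], [-0.001, 0.004, -1.0]]
ft_force: [-0.1, 0.0, -0.5]
grip_width: 0.0476
time_s: 17.43
position: [0.5387, -0.2686, 0.2604]
tool_rot: [[0.457, 0.889, -0.003], [0.889, -0.457, 0.002], [0.001, -0.003, -1.0]]
ft_force: [-0.3, 0.3, -1.3]
grip_width: 0.048
[ 0.5389145  -0.26878368  0.26095282] [ 0.05035161  0.67430323 -1.68321914] 0.04752740416291334 17.5333
```

View pics/both.png

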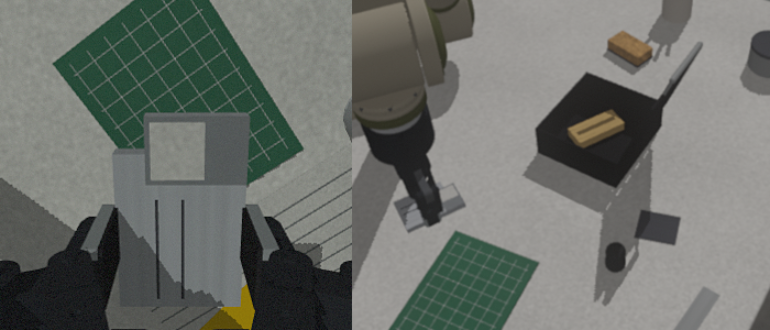

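The plate is held flat with the label up. The pads sit below the frosted (darker) end, and the lid rests open. I'll check tilt and position numerically, then hand in.

```bash
python3 -m handwheel '[[[0,0,0,0],[0,0,0,0],[0,0,0,0],[0,0,0,0],[0,0,0,0]]]'
python3 - <<'E'
from h import *
from tilt import pts
c=cam("wrist"); d=np.load("pics/w5.npy")
P=pts(c,d,[(275,245),(275,280),(310,240),(340,240),(310,310),(330,310),(365,220),(370,260),(370,300)])
n=np.linalg.svd(P-P.mean(0))[2][2]; print(P[:,2].round(4),"tilt",np.degrees(np.arccos(abs(n[2]))))
s=env.observe(); z=P[:,2].mean()
print("plate centre",s["position"][:2]+.0073*s["tool_rot"][:2,0],z,s["qvel"].round(2),s["time_s"])
env.close_job()
E
```

```text
time_s: 17.95
position: [0.5391, -0.2689, 0.2621]
tool_rot: [[0.457, 0.889, -0.0], [0.889, -0.457, 0.0], [-0.0, -0.0, -1.0]]
ft_force: [-0.6, -0.3, -0.3]
grip_width: 0.0475
[0.255  0.2557 0.2541 0.256  0.2542 0.2558 0.2545 0.2555 0.2555] tilt 0.7488017412776544
plate centre [ 0.54243215 -0.2624194 ] 0.25515662746522083 [ 0.03  0.03 -0.    0.04 -0.07 -0.07] 17.95
the job is handed in; nothing more can be done
```

The job is handed in at 17.95 s: the lid is open on its stop, and the plate is held still and label up over the middle of the mat.

- **Lid:** I swung it by its bar to about 1.9 rad and released it. The last scene picture shows it still leaning back open.
- **Plate:** I pinched it on the clear part and lifted it out of the block. The tool can only point down, so I stood the plate on the mat and tipped it onto its back. I then regripped it across its 50 mm width, with the pads about 10 mm clear of the frosted end.
- **Last checks:** The plate is 0.7° from level, about 25 cm up, and centred within a millimetre of the measured mat centre. The arm was at rest.
- **Readings that looked off:** The gripper width read 0.5 to 2.5 mm below the true sizes (8.4 mm for the 10 mm bar, 7.3 for the 8 mm plate, 47.5 for the 50 mm width). The plate tipped flat in one go rather than leaning on the finger first, but no harm came of it.
- **Other things:** The loupe, sander and block looked undisturbed in the last picture. I did not measure them again, and the bottle was outside that picture's crop.

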